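# Dock a reagent tray and slide off its lid

## Robot

A 7-joint arm with a two-finger parallel gripper is mounted at the origin on a cart in front of the work surface, level with it; the furniture and walls round the work are solid. World frame = base frame: x ahead of the robot, y to its left, z up, the work surface at z = 0. Lengths are in m, angles in rad, forces in N, time in s.
With the tool pointing down it reaches from about 0.425 to 0.8 m from the base axis. Payload 8.3 kg.
Tool frame: the origin (TCP) lies midway between the tips of the shut fingers; the grasp point (between the pads) lies 19 mm behind it; z points along the fingers, y is the line along which they close (so a half turn about z gives the same grasp; the last joint's range is limited). The gripper opens to 85 mm and grips with 20 to 120 N. Pads are 22 mm wide; open, the fingers measure 114 mm over their backs; the gripper's body (76 mm by 85 mm) begins 54 mm behind the grasp point. The pads swing forward as they close: fully open they stand 13 mm farther back than shut.
Start: joints at [-1.181, 0.383, 0.016, 1.37, -0.006, 1.388, -0.046], TCP at [0.273, 0.562, 0.231] pointing down, gripper open.
Joint ranges: [-2.95, 2.95], [-0.25, 2.06], [-1.52, 1.56], [0.18, 2.33], [-1.44, 4.58], [0.02, 2.06], [-3.01, 3.01]. Speed limits (rad/s): [2.39, 2.39, 3.01, 3.01, 3.14, 3.14, 3.14].

## Interface

Orientations are given as a rotation vector (axis times angle).
In Python, from bench import * gives the robot as it stands.
- The arm moves only by the tool jog_arm, never from a script. Its argument "deltas" is a list of rows, each an object with "delta_rot": the turn, a rotation vector about the world's x, y, z each as a share of 2 pi rad, from -1 to 1, a list of three; "delta_pos": the shift along the world's x, y, z each as a share of 0.4 m, from -1 to 1, a list of three; "jaw": the closure, from 0 (fully open) to 1 (shut). In form: [{"delta_rot": [wx, wy, wz], "delta_pos": [dx, dy, dz], "jaw": jaw}, ...]. A call has 1 to 10 rows; each row is the pose to reach, as a shift and turn from the pose commanded when the call began, turning the shorter way round; what a row does not reach only later rows make up. A row lasts 1/12 s, in which the tool goes at most 41.7 mm and 7.16 degrees, less where a joint would pass 70% of its speed; a pose out of reach is approached as far as the arm can. A call with a number of a shift or a turn outside -1 to 1 is refused whole. A call with a gripper value outside its range is refused whole. The fingers move at their own pace and stop on an object; "force" is the grip in N (left out, the last holds). Time passes only in rows, so rows that repeat a pose let the fingers close. It gives the time, the measured TCP pose, the force, the opening and the grip force at its end, in the units of the state.
- read_state(): the state, without advancing time (a new reading comes with each control period).
- read_camera(name): name is "scene" or "side" or "wrist"; returns (picture, depth): 420x560x3 uint8, red, green, blue; 420x560 float32, m along the optical axis (not along the pixel's ray), 0 where there is no reading.
- camera_model(name): a dict with "fovy" (degrees; the focal length in pixels is half the picture's height over the tangent of half this angle, whatever the lens; pixels are square), "cx", "cy" (the principal point, pixels), "xyz" and "orientation" of the camera in the world. Camera axes: x right, y down, z forward; pixel columns grow to the right and rows downward; lengths in m; the calibration is good to about 2 mm. A picture is of the moment at which its call begins: read the wrist's pose just before it. camera_model takes no time and is no camera call; for the wrist camera it gives the pose at the moment of the call.
- hand_in(): hands the job in; it is judged then, once.
The state is a dict: "time_s": time; "joint_pos": joint angles; "joint_vel": joint speeds; "joint_efforts": joint torques, N m; "ee_pos": TCP position; "ee_rot": TCP orientation; "contact_force": force on the tool from outside, world axes, zero at the start; "ft_torque": the same for the moment, N m; "grip_width": finger opening in m; "grip_force": force on a finger pad.
Only numpy, scipy, OpenCV 4.12 (cv2) and the standard library are available. Lean on these libraries where they do the work, as an engineer would, in place of code of your own. Each camera call takes 0.05 s, during which the arm holds its last target. There are 200 camera calls.

## Task

Load the closed reagent tray into the walled lane of the white loading deck, its lid-grip end last, and push it along until it drops fully home into the shallow nest. Only then open it: lift the grip end of the blue lid over the tray's end lip and slide the lid out from under the rails, leaving the tray seated. Lay the lid flat, grip upwards, on the green bench pad, and leave the other things on the bench where they are; never tip the tray.

Things in the scene. Friction and masses are not known exactly. Their poses are not given: they have to be found in the camera images.
- tray_center (a point): Centre of the loose white reagent tray: 140 long (x) x 62 wide (y), 44 mm high over its rails, about 0.4 kg. The point is 20 mm above the underside. The side walls are straight and 36 mm high over the whole length, to be gripped across the 62 mm. The -x end is the pull end, with the lip. The +x end goes into the lane first. Fixed vials inside stay below the lid.
- tray_lip (a point): Middle of the top edge of the tray's -x end wall, the lip: 69 mm to -x and 14.5 mm above tray_center. The closed lid lies 4.5 mm lower on ledges (30 mm above the tray's underside) and is caught behind the lip. Raise the lid's grip end 5 to 10 mm, its far end staying down (it tilts 2 to 4 degrees), to slide it over the lip to -x. Above 12 mm the tray lifts too.
- rail_mouth (a point): Middle between the mouths of the tray's two hold-down rails, 2 mm to +x and 20.5 mm above tray_center. The rails reach 8 mm in over the lid's edges from here to the tray's +x end. Play above the lid: 6.5 mm here, 3.5 mm at the +x end. So the lid cannot be lifted straight off; it comes free after sliding 66 mm to -x.
- lid_grip (a point): Centre of the finger grip on the loose blue lid: a ribbed dark blue block 26 x 26 x 22 mm high on the lid's upper face near its -x end. The point is 11 mm above that face, 15 mm above the lid's underside, 48 mm to -x of the lid's centre. The lid is a plate 132 (x) x 53 (y) x 4 mm, 60 g, z up. Closed, its axes are parallel to the tray's and this point is 48 mm to -x of and 25 mm above tray_center.
- lid_center (a point): Centre of the lid's plate (66 mm from either end, 2 mm above its underside). Closed, it lies 12 mm above tray_center.
- lid_end (a point): Point on the lid's middle line, 6 mm short of its +x end (the end without grip), 2 mm above the underside.
- nest (a point): Centre of the floor of the nest in the fixed white loading deck: a pocket 143 (x) x 65 (y) mm, floor 5 mm above the bench and 5 mm below the deck's top. +x is the loading direction. A low rubber stop stands behind it. The tray sits in it with its +x along the nest's +x; seated, tray_center is 20 mm above this point. An ivory housing 48 mm high stands at y = -60 to -122 mm, x = -77 to 88 mm.
- lane_mouth (a point): Middle of the lane's splayed mouth on the deck's top, 100 mm to -x of the nest's centre (same axes). Lane walls 5 mm thick, 26 mm high above the deck top, run from x = 24 mm to 174 mm from here, 65 mm apart, and splay to about 80 mm apart here. No room for fingers between them and the tray: push it from behind. A flat open apron 120 mm wide, 10 mm above the bench, reaches 105 mm to -x.
- pad_top (a point): Centre of the upper face of the green bench pad, a fixed mat 200 (x) x 190 (y) x 3 mm; the tray stands on it at the start.
- rack: Bystander: green microtube rack, 66 x 105 x 34 mm, origin under its centre.
- vial_bottle: Bystander: white bottle with green cap, 47 mm across, 95 mm high, origin under its centre.
- falcon: Bystander: capped plastic tube lying on the bench, 17 x 114 x 17 mm, origin under its centre.

How it is judged:
On the way, in this order (a step that is already met when the one before it is completed fails the run):
1. the tray, still closed, sits fully down in the nest and is level (horizontal distance between tray_center and nest below 0.006 m and z of tray_center in the frame of nest below 0.0215 m and angle between tray_center's own z axis and vertical below 0.02 rad and x of lid_center in the frame of tray_center above -0.004 m and z of lid_center in the frame of tray_center below 0.014 m), for 0.3 s.
2. the lid has been drawn back 30 mm or more over the lip, the tray still in the nest (x of lid_center in the frame of tray_center below -0.03 m and horizontal distance between tray_center and nest below 0.006 m and z of tray_center in the frame of nest below 0.025 m), for 0.05 s.
At the end, for the whole second after the job is handed in: The tray sits in the nest: centre within 6 mm in plan, within 1.5 mm of fully down, level within 0.02 rad. The lid lies flat on the pad, grip up (0.03 rad, underside within 1.5 mm of the pad), its grip and other end both inside the pad's outline (horizontal distance between tray_center and nest below 0.006 m and z of tray_center in the frame of nest below 0.0215 m and angle between tray_center's own z axis and vertical below 0.02 rad and angle between lid_center's own z axis and vertical below 0.03 rad and z of lid_center in the frame of pad_top below 0.0035 m and x of lid_end in the frame of pad_top between -0.1 and 0.1 m and y of lid_end in the frame of pad_top between -0.095 and 0.095 m and x of lid_grip in the frame of pad_top between -0.1 and 0.1 m and y of lid_grip in the frame of pad_top between -0.095 and 0.095 m); the robot touches nothing.
It fails at once if the reagent tray is tipped by more than 0.35 rad (angle between tray_center's own z axis and vertical above 0.35 rad).
It fails at once if a bystander (rack, bottle or tube) is moved by more than 15 mm (distance of any of rack, vial_bottle, falcon from where it was at the start of the episode above 0.015 m).
It also fails if it takes over 67 s, if anything falls off the work surface, if the arm or the gripper's body presses on something with over 40 N, if the wrist force passes 120 N, or if a joint passes its speed limit or range.

## Working session

There is one attempt and no reset: what is moved stays moved. The work goes in short steps, Python scripts to look and compute and a tool call to move; the robot and the scene stay as the last step left them, time stands still between calls to the robot, and variables do not carry over. Pictures are saved under pics/ and viewed, at most 10 in all, crops included, and the job is handed in when it is done.

Besides the shell and the picture viewer there is one more tool, called by a JSON object that holds its "api" and its "payload", one argument or row to a line. jog_arm: Moves the arm, as the interface text tells. Its arguments: {"type":"object","properties":{"deltas":{"type":"array"},"force":{"type":"number"}},"required":["deltas"]}

```bash
mkdir -p pics; ls; cat > h.py <<'E'
from bench import *
import numpy as np, cv2
from scipy.spatial.transform import Rotation as R
def cam(n):
    m=camera_model(n); im,d=read_camera(n); return m,im,d
def cloud(m,d):
    h,w=d.shape; f=h/2/np.tan(np.radians(m['fovy'])/2)
    u,v=np.meshgrid(np.arange(w),np.arange(h))
    P=np.stack([(u-m['cx'])/f*d,(v-m['cy'])/f*d,d],-1)
    o=np.array(m['orientation'])
    Rm=o if o.shape==(3,3) else R.from_rotvec(o).as_matrix()
    W=P@Rm.T+np.array(m['xyz']); W[d==0]=np.nan; return W
E
python3 - <<'E'
from h import *
print(read_state())
for n in("scene","side"):
    m,im,d=cam(n); print(n,m); cv2.imwrite(f'pics/{n}0.png',im[...,::-1]); np.savez(f'{n}0.npz',im=im,d=d,W=cloud(m,d))
E
```

```text
pics
{'time_s': 0.0, 'joint_pos': array([-1.18089077,  0.38423212,  0.0164035 ,  1.3711628 , -0.00628607,
        1.38815263, -0.04648562]), 'joint_vel': array([ 0.0017216 ,  0.00037055, -0.0007979 ,  0.00015461,  0.00028758,
       -0.00260158,  0.00132509]), 'joint_efforts': array([-1.93073170e-04, -6.27592492e+01,  8.43848996e-01, -3.71838713e+01,
        1.62585889e-02,  1.36795244e-02, -9.82507345e-06]), 'ee_pos': array([0.27320483, 0.56158138, 0.23027893]), 'ee_rot': array([-7.05039436e-01, -3.06107564e+00,  2.93449049e-03]), 'contact_force': array([ 0.06272494,  0.09977675, -0.758339  ]), 'ft_torque': array([0.02301005, 0.02076547, 0.01822305]), 'grip_force': 0.0, 'grip_width': 0.08562279987101167}
scene {'fovy': 43.91683526021031, 'cx': 278.8864786044073, 'cy': 209.9796063668441, 'xyz': array([-0.29849599,  0.72773385,  1.07907488]), 'orientation': array([-1.01851373,  2.36813305, -1.06358781])}
side {'fovy': 53.07141392161189, 'cx': 275.6165370221708, 'cy': 214.14703826548515, 'xyz': array([0.23716649, 0.97460197, 0.790527  ]), 'orientation': array([-0.46112392,  2.61036237, -1.40110723])}
```

View pics/scene0.png

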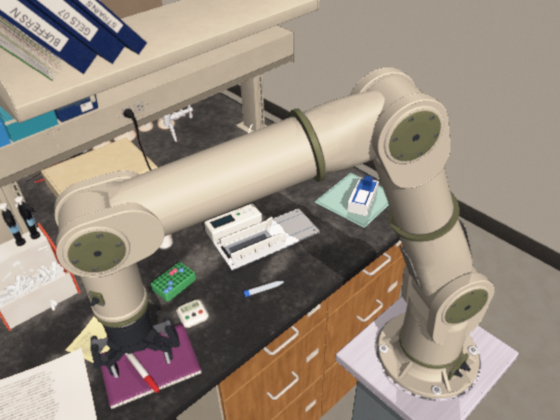

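View pics/side0.png

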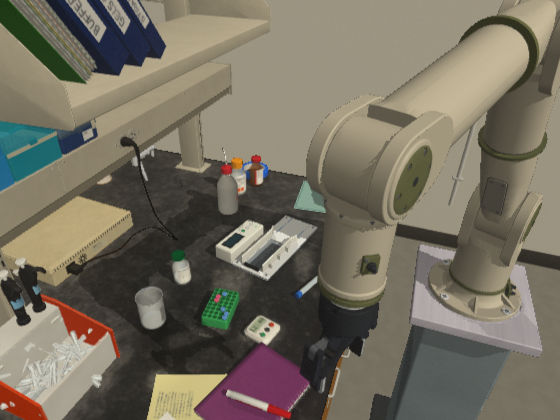

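Scene view: the pad is at about (355,198) with the tray and blue lid at (363,195). The deck is centred at about (263,237), its apron to the right at (300,228) and the housing at (233,220). The falcon is at (263,289) and the rack at (174,281).

```bash
python3 - <<'E'
from h import *
D=np.load('scene0.npz'); im,W,d=D['im'],D['W'],D['d']
hsv=cv2.cvtColor(im,cv2.COLOR_RGB2HSV)
for (u,v) in [(355,215),(363,195),(233,220),(300,228),(260,250),(263,289),(174,281),(240,260),(318,230),(275,245)]: print((u,v),W[v,u].round(3),hsv[v,u])
def reg(mask,name):
    p=W[mask]; p=p[~np.isnan(p[:,0])]
    if len(p)<5: print(name,len(p));return
    r=cv2.minAreaRect(p[:,:2].astype(np.float32)*1000); print(name,len(p),p.mean(0).round(3),'z',np.percentile(p[:,2],[5,50,95]).round(3),r)
ok=np.zeros(d.shape,bool); ok[150:300,150:400]=1
H,S,V=[hsv[...,i].astype(int) for i in range(3)]
ok&=(W[...,2]<0.12)
reg(ok&(H>100)&(H<130)&(S>140)&(np.arange(560)[None]>330)&(W[...,2]>0.02),'lidblue')
reg(ok&(S<60)&(V>120)&(np.arange(560)[None]>330)&(W[...,2]>0.036),'tray top')
reg(ok&(H>70)&(H<95)&(S>25)&(S<120)&(np.arange(560)[None]>310)&(W[...,2]<0.012),'pad')
g=ok&(S<50)&(V>130)&(np.arange(560)[None]<325)&(np.arange(560)[None]>200)&(np.arange(420)[:,None]<272)
reg(g&(abs(W[...,2]-.010)<.003),'deck top')
reg(g&(W[...,2]>.030),'high')
cv2.imwrite('pics/c0.png',cv2.resize(im[150:310,150:400,::-1],None,fx=3.2,fy=3.2,interpolation=cv2.INTER_CUBIC))
E
```

```text
(355, 215) [ 0.442 -0.245  0.005] [ 74  33 176]
(363, 195) [ 0.465 -0.307  0.035] [  8   4 248]
(233, 220) [0.647 0.069 0.05 ] [20 10 74]
(300, 228) [ 0.518 -0.082  0.005] [ 13  16 194]
(260, 250) [0.529 0.069 0.01 ] [ 15   9 235]
(263, 289) [0.414 0.159 0.009] [105   5 223]
(174, 281) [0.588 0.322 0.028] [ 68 137 108]
(240, 260) [0.541 0.134 0.007] [ 11   9 236]
(318, 230) [ 0.472 -0.112  0.008] [ 11  17 168]
(275, 245) [0.515 0.023 0.008] [ 11   9 236]
lidblue 182 [ 0.488 -0.348  0.043] z [0.034 0.039 0.06 ] ((476.0726318359375, -324.4013671875), (47.7015495300293, 112.62891387939453), 27.231746673583984)
tray top 245 [ 0.463 -0.294  0.041] z [0.037 0.04  0.047] ((474.4358215332031, -316.1011962890625), (62.60647964477539, 144.67025756835938), 25.483882904052734)
pad 1414 [ 0.499 -0.29   0.003] z [-0.001  0.003  0.007] ((494.8612060546875, -312.5528259277344), (191.8927001953125, 203.71966552734375), 5.557310104370117)
deck top 1362 [ 0.547 -0.004  0.01 ] z [0.007 0.01  0.013] ((567.75, -31.68878173828125), (384.8607177734375, 163.63050842285156), 76.74461364746094)
high 1019 [0.631 0.061 0.041] z [0.031 0.043 0.049] ((609.5911254882812, 60.12751770019531), (188.1034393310547, 172.6291046142578), 77.22389221191406)
```

View pics/c0.png

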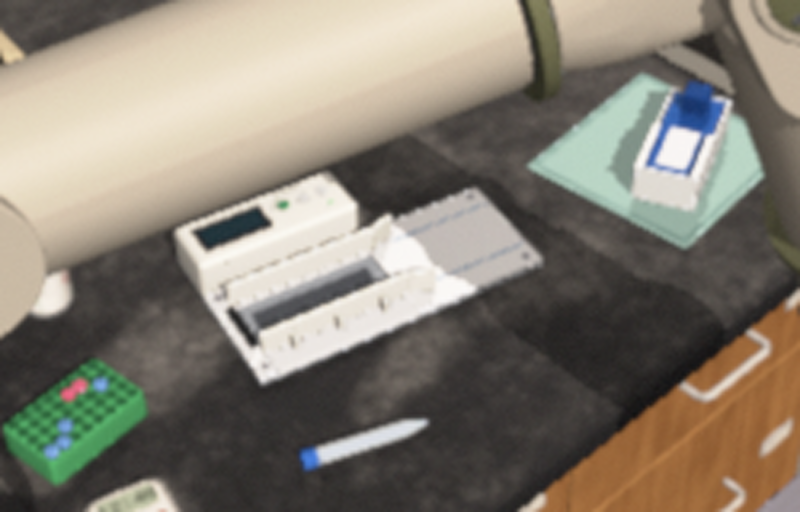

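{"api": "jog_arm", "payload": {
  "deltas": [
    {"delta_rot":[0,0,-0.02],"delta_pos":[0.1,-0.1,0.05],"jaw":0},
    {"delta_rot":[0,0,-0.04],"delta_pos":[0.2,-0.2,0.1],"jaw":0},
    {"delta_rot":[0,0,-0.06],"delta_pos":[0.27,-0.3,0.15],"jaw":0},
    {"delta_rot":[0,0,-0.08],"delta_pos":[0.35,-0.4,0.2],"jaw":0},
    {"delta_rot":[0,0,-0.1],"delta_pos":[0.43,-0.5,0.25],"jaw":0},
    {"delta_rot":[0,0,-0.12],"delta_pos":[0.5,-0.6,0.28],"jaw":0},
    {"delta_rot":[0,0,-0.14],"delta_pos":[0.55,-0.7,0.3],"jaw":0},
    {"delta_rot":[0,0,-0.16],"delta_pos":[0.6,-0.8,0.3],"jaw":0},
    {"delta_rot":[0,0,-0.18],"delta_pos":[0.63,-0.9,0.3],"jaw":0},
    {"delta_rot":[0,0,-0.2],"delta_pos":[0.65,-1.0,0.3],"jaw":0}
  ]
}}

```text
time_s: 0.93
ee_pos: [0.5036, 0.2381, 0.3445]
ee_rot: [2.369, 2.063, 0.0]
contact_force: [0.5, 0.1, 0.3]
grip_width: 0.0855
grip_force: 0.0
```

{"api": "jog_arm", "payload": {
  "deltas": [
    {"delta_rot":[0,0,0],"delta_pos":[0,-0.1,0],"jaw":0},
    {"delta_rot":[0,0,0],"delta_pos":[0,-0.2,0],"jaw":0},
    {"delta_rot":[0,0,0],"delta_pos":[0,-0.2,0],"jaw":0},
    {"delta_rot":[0,0,0],"delta_pos":[0,-0.2,0],"jaw":0}
  ]
}}

```text
time_s: 1.27
ee_pos: [0.5031, 0.1567, 0.3448]
ee_rot: [-2.369, -2.063, -0.001]
contact_force: [0.1, 1.3, -0.2]
grip_width: 0.0853
grip_force: 0.0
```

```bash
python3 - <<'E'
from h import *
s=read_state();print(s['time_s'],s['ee_pos'],s['ee_rot'],s['joint_pos'])
m,im,d=cam('wrist'); print(m); cv2.imwrite('pics/w1.png',im[...,::-1]); np.savez('w1.npz',im=im,d=d,W=cloud(m,d))
print(R.from_rotvec(m['orientation']).as_matrix().round(3))
m,im,d=cam('scene'); cv2.imwrite('pics/s1.png',im[...,::-1]); np.savez('s1.npz',im=im,d=d,W=cloud(m,d))
E
```

```text
1.2667 [0.50311056 0.15674086 0.34475158] [-2.36891684e+00 -2.06338225e+00 -9.54369766e-04] [-0.74154405  0.14055683  0.4371917   1.44247885 -0.05963411  1.57108636
 -0.44584078]
{'fovy': 65.7180734388986, 'cx': 274.5887851133366, 'cy': 213.65630079242894, 'xyz': array([0.51352264, 0.23276856, 0.48768655]), 'orientation': array([ 2.82868737, -0.19531543, -0.02844449])}
[[ 0.991 -0.131 -0.04 ]
 [-0.137 -0.944 -0.299]
 [ 0.001  0.302 -0.953]]
```

View pics/w1.png

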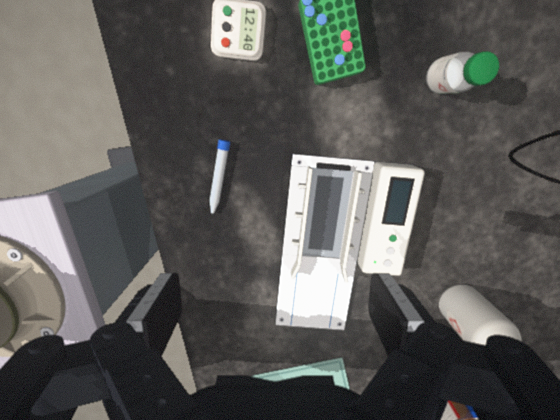

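Wrist view: the deck is centred at about (325,240), with the nest pocket (dark grey) at (327,213), the rubber stop at (333,167) and the apron's lower edge at (310,325). The housing is at (393,218).

```bash
python3 - <<'E'
from h import *
D=np.load('w1.npz'); im,W,d=D['im'],D['W'],D['d']
hsv=cv2.cvtColor(im,cv2.COLOR_RGB2HSV); S=hsv[...,1].astype(int);V=hsv[...,2].astype(int)
u,v=np.meshgrid(np.arange(560),np.arange(420))
box=(u>260)&(u<440)&(v>145)&(v<335)
Z=W[...,2]
def rect(mk,n):
    mk=mk.astype(np.uint8); k,l,st,_=cv2.connectedComponentsWithStats(mk)
    i=1+np.argmax(st[1:,4]); p=W[l==i]; p=p[~np.isnan(p[:,0])]
    r=cv2.minAreaRect((p[:,:2]*1000).astype(np.float32)); print(n,len(p),'z',np.median(p[:,2]).round(4),r,cv2.boxPoints(r).round(1).tolist())
rect(box&(Z>.005)&(Z<.06)&(V>100)&(u<365+ (0*v)),'deckall')
dk=box&(V>30)&(V<150)&(u>300)&(u<355)&(v>160)&(v<260)&(Z<.009)
rect(dk,'pocket')
rect(box&(Z>.040)&(u>360),'housing')
w=box&(Z>.027)&(Z<.042)&(u<368)
k,l,st,c=cv2.connectedComponentsWithStats(w.astype(np.uint8))
for i in range(1,k):
    if st[i,4]>25:
        p=W[l==i]; r=cv2.fitLine((p[:,:2]*1000).astype(np.float32),cv2.DIST_HUBER,0,.01,.01).ravel()
        print('wall',st[i],p.mean(0).round(4),np.median(p[:,2]).round(4),np.degrees(np.arctan2(r[1],r[0])),'ext',p[np.argmin(p[:,1])].round(4),p[np.argmax(p[:,1])].round(4))
for v0 in (180,200,220,240,260,290):
    print(v0,[(uu,*(W[v0,uu]*1000).round(0).astype(int),int(V[v0,uu])) for uu in range(280,368,4)])
E
```

```text
deckall 10705 z 0.0102 ((559.199951171875, 12.876358032226562), (293.43621826171875, 123.51464080810547), 77.07791900634766) [[466.20001220703125, -116.30000305175781], [586.5999755859375, -143.89999389648438], [652.2000122070312, 142.10000610351562], [531.7999877929688, 169.6999969482422]]
pocket 1964 z 0.0055 ((569.7965698242188, 70.1014175415039), (123.61605072021484, 41.94944381713867), 76.89582061767578) [[535.4000244140625, 14.699999809265137], [576.2000122070312, 5.099999904632568], [604.2000122070312, 125.5], [563.4000244140625, 135.10000610351562]]
housing 7580 z 0.0479 ((609.6044311523438, 68.02794647216797), (162.78231811523438, 164.6406707763672), 77.31795501708984) [[511.3999938964844, 6.699999809265137], [672.0, -29.5], [707.7999877929688, 129.39999389648438], [547.2000122070312, 165.5]]
wall [291 168  21 111 463] [0.5331 0.0684 0.0349] 0.0357 76.23166 ext [ 0.5068 -0.0172  0.035 ] [0.5513 0.1503 0.0342]
wall [341 172  21 111 518] [0.6029 0.0566 0.0346] 0.0356 77.61811 ext [ 0.5881 -0.0355  0.0353] [0.6207 0.1347 0.033 ]
wall [360 221   8  49 147] [0.6206 0.0194 0.0348]
[... 6794 characters left out ...]
nt64(-59), np.int64(11), 252), (324, np.int64(557), np.int64(-61), np.int64(10), 252), (328, np.int64(563), np.int64(-60), np.int64(12), 252), (332, np.int64(570), np.int64(-61), np.int64(12), 252), (336, np.int64(576), np.int64(-63), np.int64(11), 250), (340, np.int64(583), np.int64(-64), np.int64(10), 252), (344, np.int64(590), np.int64(-65), np.int64(10), 252), (348, np.int64(596), np.int64(-66), np.int64(10), 253), (352, np.int64(604), np.int64(-73), np.int64(1), 79), (356, np.int64(611), np.int64(-74), np.int64(0), 91), (360, np.int64(618), np.int64(-76), np.int64(-1), 88), (364, np.int64(625), np.int64(-76), np.int64(0), 88)]<stdin>:22: RuntimeWarning: invalid value encountered in cast
```

{"api": "jog_arm", "payload": {
  "deltas": [
    {"delta_rot":[0,0,0.02],"delta_pos":[0,-0.1,0],"jaw":0},
    {"delta_rot":[0,0,0.03],"delta_pos":[0,-0.2,0],"jaw":0},
    {"delta_rot":[0,0,0.04],"delta_pos":[0,-0.3,0],"jaw":0},
    {"delta_rot":[0,0,0.05],"delta_pos":[-0.04,-0.4,0],"jaw":0},
    {"delta_rot":[0,0,0.06],"delta_pos":[-0.06,-0.5,0],"jaw":0},
    {"delta_rot":[0,0,0.07],"delta_pos":[-0.08,-0.6,0],"jaw":0},
    {"delta_rot":[0,0,0.08],"delta_pos":[-0.1,-0.7,0],"jaw":0},
    {"delta_rot":[0,0,0.094],"delta_pos":[-0.12,-0.8,0],"jaw":0},
    {"delta_rot":[0,0,0.094],"delta_pos":[-0.14,-0.9,0],"jaw":0},
    {"delta_rot":[0,0,0.094],"delta_pos":[-0.157,-1.0,0],"jaw":0}
  ]
}}

```text
time_s: 2.2
ee_pos: [0.4402, -0.2402, 0.3444]
ee_rot: [1.652, 2.672, 0.0]
contact_force: [0.8, 0.1, -0.5]
grip_width: 0.0852
grip_force: 0.0
```

{"api": "jog_arm", "payload": {
  "deltas": [
    {"delta_rot":[0,0,0],"delta_pos":[0,0,0],"jaw":0},
    {"delta_rot":[0,0,0],"delta_pos":[0,0,0],"jaw":0}
  ]
}}

```text
time_s: 2.37
ee_pos: [0.4398, -0.2414, 0.3442]
ee_rot: [-1.662, -2.666, 0.002]
contact_force: [0.8, 1.1, -0.3]
grip_width: 0.0855
grip_force: 0.0
```

```bash
python3 - <<'E'
from h import *
s=read_state();print(s['time_s'],s['ee_pos'],s['ee_rot'],s['joint_pos'])
m,im,d=cam('wrist'); print(m['xyz']); cv2.imwrite('pics/w2.png',im[...,::-1]); W=cloud(m,d);np.savez('w2.npz',im=im,d=d,W=W)
hsv=cv2.cvtColor(im,cv2.COLOR_RGB2HSV);H,S,V=[hsv[...,i].astype(int) for i in range(3)]; Z=W[...,2]
def rect(mk,n):
    mk=mk.astype(np.uint8); k,l,st,c=cv2.connectedComponentsWithStats(mk)
    i=1+np.argmax(st[1:,4]); p=W[l==i]; p=p[~np.isnan(p[:,0])]
    r=cv2.minAreaRect((p[:,:2]*1000).astype(np.float32)); print(n,len(p),c[i].round(),'z',np.percentile(p[:,2],[5,50,95]).round(4),p.mean(0).round(4),np.round(r[0],1),np.round(r[1],1),round(r[2],1))
near=(np.hypot(W[...,0]-.475,W[...,1]+.316)<.1)
rect(near&(Z>.025)&(Z<.056),'tray'); rect(near&(Z>.043)&(Z<.053)&(V>150),'rails')
rect(near&(Z>.054),'grip'); rect(near&(H>100)&(H<130)&(S>120)&(Z>.028)&(Z<.045),'lid')
rect((H>70)&(H<100)&(S>20)&(S<130)&(abs(Z-.003)<.005)&(W[...,1]<-.15),'pad')
E
```

```text
2.3667 [ 0.43978589 -0.24137672  0.34417952] [-1.66207689e+00 -2.66563048e+00  1.70353253e-03] [-0.27696836  0.08611049  0.78149513  1.51613775 -0.05954481  1.5645654
  0.95878637]
[ 0.40560931 -0.17232161  0.48702605]
tray 3628 [271. 221.] z [0.0355 0.0376 0.0459] [ 0.4685 -0.3142  0.0387] [ 472.6 -322.5] [ 62.  140.4] 25.4
rails 575 [271. 203.] z [0.0434 0.0449 0.047 ] [ 0.4553 -0.2868  0.045 ] [ 457.2 -290.1] [61.9 67.9] 25.4
grip 6137 [274. 398.] z [0.4184 0.4254 0.4306] [ 0.4349 -0.2322  0.4251] [ 434.2 -230.7] [42.7  7.9] 25.4
lid 1442 [271. 230.] z [0.0359 0.0373 0.0387] [ 0.4749 -0.3272  0.0373] [ 473.7 -323. ] [ 50.4 128.9] 24.9
pad 10594 [289. 216.] z [0.0016 0.0032 0.0047] [ 0.4965 -0.306   0.0032] [ 493.7 -318.6] [193.5 204.9] 6.5
```

View pics/w2.png

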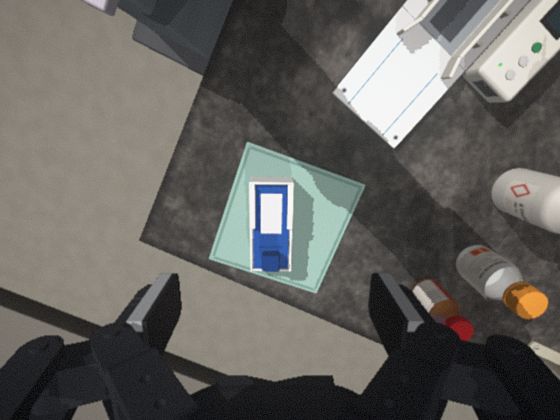

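Wrist view: the tray is at (271,225) with its grip at (271,260), which is the near, -y end. The pad spans about (210–365,142–292). The measured tray size is 62.0 x 140.4 mm, which matches the given size.

{"api": "jog_arm", "payload": {
  "deltas": [
    {"delta_rot":[0,0,-0.002],"delta_pos":[0.049,-0.118,-0.02],"jaw":0},
    {"delta_rot":[0,0,-0.002],"delta_pos":[0.098,-0.2,-0.06],"jaw":0},
    {"delta_rot":[0,0,-0.002],"delta_pos":[0.098,-0.237,-0.16],"jaw":0},
    {"delta_rot":[0,0,-0.002],"delta_pos":[0.098,-0.237,-0.26],"jaw":0},
    {"delta_rot":[0,0,-0.002],"delta_pos":[0.098,-0.237,-0.36],"jaw":0},
    {"delta_rot":[0,0,-0.002],"delta_pos":[0.098,-0.237,-0.46],"jaw":0},
    {"delta_rot":[0,0,-0.002],"delta_pos":[0.098,-0.237,-0.54],"jaw":0},
    {"delta_rot":[0,0,-0.002],"delta_pos":[0.098,-0.237,-0.6],"jaw":0},
    {"delta_rot":[0,0,-0.002],"delta_pos":[0.098,-0.237,-0.63],"jaw":0},
    {"delta_rot":[0,0,-0.002],"delta_pos":[0.098,-0.237,-0.63],"jaw":0}
  ]
}}

```text
time_s: 3.25
ee_pos: [0.4792, -0.3315, 0.0891]
ee_rot: [-1.667, -2.656, -0.0]
contact_force: [-0.1, -0.5, 0.7]
grip_width: 0.085
grip_force: 0.0
```

{"api": "jog_arm", "payload": {
  "deltas": [
    {"delta_rot":[0,0,0],"delta_pos":[0,0,-0.06],"jaw":0},
    {"delta_rot":[0,0,0],"delta_pos":[0,0,-0.12],"jaw":0},
    {"delta_rot":[0,0,0],"delta_pos":[0,0,-0.18],"jaw":0},
    {"delta_rot":[0,0,0],"delta_pos":[0,0,-0.21],"jaw":0},
    {"delta_rot":[0,0,0],"delta_pos":[0,0,-0.21],"jaw":0},
    {"delta_rot":[0,0,0],"delta_pos":[0,0,-0.21],"jaw":0}
  ]
}}

```text
time_s: 3.75
ee_pos: [0.4801, -0.3349, 0.0095]
ee_rot: [1.673, 2.658, 0.0]
contact_force: [-0.9, -0.3, 0.7]
grip_width: 0.0853
grip_force: 0.0
```

{"api": "jog_arm", "payload": {
  "deltas": [
    {"delta_rot":[0,0,0],"delta_pos":[0,0,0],"jaw":0.3},
    {"delta_rot":[0,0,0],"delta_pos":[0,0,0],"jaw":0.5},
    {"delta_rot":[0,0,0],"delta_pos":[0,0,0],"jaw":0.5},
    {"delta_rot":[0,0,0],"delta_pos":[0,0,0],"jaw":0.5},
    {"delta_rot":[0,0,0],"delta_pos":[0,0,0],"jaw":0.5},
    {"delta_rot":[0,0,0],"delta_pos":[0,0,0],"jaw":0.5}
  ],
  "force": 50
}}

```text
time_s: 4.25
ee_pos: [0.4803, -0.3358, 0.0104]
ee_rot: [1.673, 2.655, 0.001]
contact_force: [-1.5, 0.8, 6.4]
grip_width: 0.0614
grip_force: 55.5
```

{"api": "jog_arm", "payload": {
  "deltas": [
    {"delta_rot":[0,0,0],"delta_pos":[0,0,0.04],"jaw":0.5},
    {"delta_rot":[0,0,0],"delta_pos":[0,0,0.1],"jaw":0.5},
    {"delta_rot":[0,0,0],"delta_pos":[0,0,0.15],"jaw":0.5},
    {"delta_rot":[0,0,-0.01],"delta_pos":[0.01,0.05,0.15],"jaw":0.5},
    {"delta_rot":[0,0,-0.025],"delta_pos":[0.025,0.12,0.15],"jaw":0.5},
    {"delta_rot":[0,0,-0.04],"delta_pos":[0.042,0.19,0.15],"jaw":0.5},
    {"delta_rot":[0,0,-0.055],"delta_pos":[0.06,0.26,0.15],"jaw":0.5},
    {"delta_rot":[0,0,-0.07],"delta_pos":[0.075,0.33,0.15],"jaw":0.5},
    {"delta_rot":[0,0,-0.085],"delta_pos":[0.09,0.4,0.15],"jaw":0.5},
    {"delta_rot":[0,0,-0.1],"delta_pos":[0.104,0.47,0.15],"jaw":0.5}
  ]
}}

```text
time_s: 5.08
ee_pos: [0.521, -0.1454, 0.069]
ee_rot: [-2.419, -2.004, -0.001]
contact_force: [0.2, 0.6, -3.2]
grip_width: 0.0615
grip_force: 56.5
```

{"api": "jog_arm", "payload": {
  "deltas": [
    {"delta_rot":[0,0,-0.007],"delta_pos":[0.014,0.06,0],"jaw":0.5},
    {"delta_rot":[0,0,-0.007],"delta_pos":[0.025,0.11,0],"jaw":0.5},
    {"delta_rot":[0,0,-0.007],"delta_pos":[0.029,0.142,0],"jaw":0.5},
    {"delta_rot":[0,0,-0.007],"delta_pos":[0.029,0.142,0],"jaw":0.5},
    {"delta_rot":[0,0,-0.007],"delta_pos":[0.029,0.142,0],"jaw":0.5},
    {"delta_rot":[0,0,-0.007],"delta_pos":[0.029,0.142,0],"jaw":0.5}
  ]
}}

```text
time_s: 5.58
ee_pos: [0.532, -0.0915, 0.0687]
ee_rot: [2.459, 1.955, -0.0]
contact_force: [-0.2, -0.1, -4.0]
grip_width: 0.0611
grip_force: 56.5
```

```bash
python3 - <<'E'
from h import *
s=read_state();print(s['time_s'],s['ee_pos'],R.from_rotvec(s['ee_rot']).as_matrix().round(3),s['grip_width'],s['joint_pos'])
m,im,d=cam('wrist'); cv2.imwrite('pics/w3.png',im[...,::-1]); W=cloud(m,d);np.savez('w3.npz',im=im,d=d,W=W)
E
```

```text
5.5833 [ 0.53201208 -0.09152354  0.06870534] [[ 0.226  0.974  0.   ]
 [ 0.974 -0.226 -0.   ]
 [-0.     0.    -1.   ]] 0.061102445789665255 [-0.60127357  0.4736115   0.90473799  1.83876477 -0.4288751   1.03821265
  0.24664473]
```

View pics/w3.png

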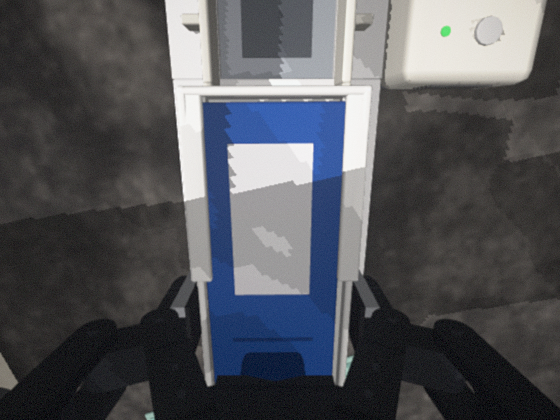

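Wrist view: the held tray, with its rails at columns 190–370, points straight into the lane. The lane walls are at columns 212 and 345 further on. I'll now compare the two centre lines numerically.

```bash
python3 - <<'E'
from h import *
D=np.load('w3.npz'); W=D['W'].reshape(-1,3); V=D['im'].max(-1).ravel(); W=W[~np.isnan(W[:,0])]
N=np.array([.5703,.0701]); t=np.radians(77.1); c,s=np.cos(t),np.sin(t)
q=W[:,:2]-N; L=np.c_[q@[c,s],q@[-s,c],W[:,2]]*1000
a=L[(L[:,2]>95)&(L[:,2]<112)&(L[:,0]>-160)]
r=cv2.minAreaRect(a[:,:2].astype(np.float32)); print('tray',np.percentile(a[:,2],[1,50,99]),r)
for x0 in range(-70,40,10):
    b=L[(abs(L[:,0]-x0)<5)&(L[:,2]>33)&(L[:,2]<38)&(abs(L[:,1])<50)]
    p=b[b[:,1]>0,1]; m=b[b[:,1]<0,1]
    print(x0,[np.percentile(k,[2,50,98]).round(1) if len(k)>5 else None for k in(m,p)])
for x0 in range(-150,-70,20):
  for z in (10,):
    b=L[(abs(L[:,0]-x0)<5)&(abs(L[:,2]-10)<3)&(abs(L[:,1])<75)]; print('deck',x0,len(b),np.percentile(b[:,1],[1,99]).round(1) if len(b) else '')
E
```

```text
tray [ 95.03105246  96.16195501 109.25920214] ((-120.73930358886719, 1.3013458251953125), (88.32115936279297, 78.50445556640625), 89.99156951904297)
-70 [array([-37.4, -34.8, -32.6]), array([32.3, 34.4, 37. ])]
-60 [array([-37.3, -34.7, -32.6]), array([32.2, 34.4, 37.1])]
-50 [array([-37.5, -34.6, -32.6]), array([32.1, 34.4, 37. ])]
-40 [array([-37.5, -34.8, -32.6]), array([32.3, 34.4, 37.1])]
-30 [None, None]
-20 [None, None]
-10 [None, None]
0 [None, None]
10 [None, None]
20 [None, None]
30 [None, None]
deck -150 108 [-60.1  59.5]
deck -130 124 [-59.9  59.8]
deck -110 152 [-60.3  59.7]
deck -90 166 [-59.9  59.6]
```

{"api": "jog_arm", "payload": {
  "deltas": [
    {"delta_rot":[0,0,0],"delta_pos":[0.0032,-0.001,-0.05],"jaw":0.5},
    {"delta_rot":[0,0,0],"delta_pos":[0.0032,-0.001,-0.09],"jaw":0.5},
    {"delta_rot":[0,0,0],"delta_pos":[0.0032,-0.001,-0.115],"jaw":0.5},
    {"delta_rot":[0,0,0],"delta_pos":[0.0032,-0.001,-0.124],"jaw":0.5},
    {"delta_rot":[0,0,0],"delta_pos":[0.0032,-0.001,-0.124],"jaw":0.5},
    {"delta_rot":[0,0,0],"delta_pos":[0.0086,0.023,-0.124],"jaw":0.5},
    {"delta_rot":[0,0,0],"delta_pos":[0.014,0.047,-0.124],"jaw":0.5},
    {"delta_rot":[0,0,0],"delta_pos":[0.0199,0.072,-0.124],"jaw":0.5},
    {"delta_rot":[0,0,0],"delta_pos":[0.0199,0.072,-0.124],"jaw":0.5},
    {"delta_rot":[0,0,0],"delta_pos":[0.0199,0.072,-0.124],"jaw":0.5}
  ]
}}

```text
time_s: 6.47
ee_pos: [0.5408, -0.0596, 0.0189]
ee_rot: [-2.455, -1.96, -0.001]
contact_force: [0.2, 0.3, -3.9]
grip_width: 0.0612
grip_force: 56.5
```

{"api": "jog_arm", "payload": {
  "deltas": [
    {"delta_rot":[0,0,0],"delta_pos":[0,0,-0.002],"jaw":0.5},
    {"delta_rot":[0,0,0],"delta_pos":[0,0,-0.002],"jaw":0.3},
    {"delta_rot":[0,0,0],"delta_pos":[0,0,-0.002],"jaw":0.0},
    {"delta_rot":[0,0,0],"delta_pos":[0,0,-0.002],"jaw":0.0},
    {"delta_rot":[0,0,0],"delta_pos":[0,0,-0.002],"jaw":0.0},
    {"delta_rot":[0,0,0],"delta_pos":[0,0,0.05],"jaw":0.0},
    {"delta_rot":[0,0,0],"delta_pos":[0,0,0.13],"jaw":0.0},
    {"delta_rot":[0,0,0],"delta_pos":[-0.01,-0.04,0.18],"jaw":0.0},
    {"delta_rot":[0,0,0],"delta_pos":[-0.03,-0.12,0.18],"jaw":0.3},
    {"delta_rot":[0,0,0],"delta_pos":[-0.041,-0.18,0.18],"jaw":0.8}
  ]
}}

```text
time_s: 7.3
ee_pos: [0.5246, -0.135, 0.0927]
ee_rot: [2.455, 1.956, 0.004]
contact_force: [-0.6, -1.6, -0.3]
grip_width: 0.0639
grip_force: 0.0
```

{"api": "jog_arm", "payload": {
  "deltas": [
    {"delta_rot":[0,0,0],"delta_pos":[0,0,0],"jaw":1},
    {"delta_rot":[0,0,0],"delta_pos":[0,0,0],"jaw":1},
    {"delta_rot":[0,0,0],"delta_pos":[0,0,0],"jaw":1}
  ]
}}

```text
time_s: 7.55
ee_pos: [0.5241, -0.133, 0.0908]
ee_rot: [-2.458, -1.956, -0.001]
contact_force: [-0.1, 0.6, -0.3]
grip_width: 0.0257
grip_force: 0.0
```

```bash
cat >> h.py <<'E'
N=np.array([.5703,.0701]); T=np.radians(77.1); C,SN=np.cos(T),np.sin(T)
def nest(p):
    q=p[...,:2]-N; return np.stack([q@[C,SN],q@[-SN,C],p[...,2]],-1)*1000
def rep():
    s=read_state(); print('t',s['time_s'],'tcp',s['ee_pos'].round(4),'nest',nest(s['ee_pos']).round(1),'F',s['contact_force'].round(1),'w',s['grip_width'].round(4)); return s
E
python3 - <<'E'
from h import *
rep()
for n in('wrist','scene'):
    m,im,d=cam(n); cv2.imwrite(f'pics/{n}4.png',im[...,::-1]); L=nest(cloud(m,d)).reshape(-1,3)
    a=L[(L[:,2]>42)&(L[:,2]<60)&(abs(L[:,1])<45)&(L[:,0]>-195)&(L[:,0]<-20)]
    if len(a)>20:
        r=cv2.minAreaRect(a[:,:2].astype(np.float32)); print(n,len(a),np.percentile(a[:,2],[1,50,99]).round(1),r)
    hs=cv2.cvtColor(im,cv2.COLOR_RGB2HSV).reshape(-1,3).astype(int)
    k=(hs[:,0]>100)&(hs[:,0]<130)&(hs[:,1]>120)&(abs(L[:,1])<45)&(L[:,0]>-200)&(L[:,0]<-20)
    r=cv2.minAreaRect(L[k&(L[:,2]<50),:2].astype(np.float32)); print('lid',r)
E
```

```text
Traceback (most recent call last):
  File "h.py", line 17, in rep
    s=read_state(); print('t',s['time_s'],'tcp',s['ee_pos'].round(4),'nest',nest(s['ee_pos']).round(1),'F',s['contact_force'].round(1),'w',s['grip_width'].round(4)); return s
                                                                                                                                           ^^^^^^^^^^^^^^^^^^^^^
AttributeError: 'float' object has no attribute 'round'
```

```bash
sed -i "s/s\['grip_width'\].round(4)/round(s['grip_width'],4)/; s/nest(s\['ee_pos'\]).round(1)/nest(s['ee_pos'])*[1,1,.001]/" h.py; sed -i 's/p\[...,2\]\],-1)\*1000/p[...,2]],-1)*1000/' h.py
cat > look.py <<'E'
from h import *
import sys
rep()
for n in sys.argv[1:]:
    m,im,d=cam(n); cv2.imwrite(f'pics/{n}_{read_state()["time_s"]:.2f}.png',im[...,::-1]); G=nest(cloud(m,d)); L=G.reshape(-1,3)
    a=L[(L[:,2]>38)&(L[:,2]<56)&(abs(L[:,1])<34)&(L[:,0]>-195)&(L[:,0]<76)]
    if len(a)>20: print(n,'tall',len(a),np.percentile(a[:,2],[1,50,99]).round(1),cv2.minAreaRect(a[:,:2].astype(np.float32)))
    hs=cv2.cvtColor(im,cv2.COLOR_RGB2HSV).reshape(-1,3).astype(int)
    k=(hs[:,0]>100)&(hs[:,0]<130)&(hs[:,1]>120)&(abs(L[:,1])<45)&(L[:,0]>-300)&(L[:,0]<76)
    for nm,kk in(('plate',k&(L[:,2]<50)),('grip',k&(L[:,2]>52)&(L[:,2]<80))):
        a=L[kk]
        if len(a)>5: print(n,nm,len(a),'z',np.percentile(a[:,2],[5,50,95]).round(1),cv2.minAreaRect(a[:,:2].astype(np.float32)))
E
python3 look.py wrist scene
```

```text
t 7.55 tcp [ 0.5241 -0.133   0.0908] nest [-2.08317116e+02 -3.15194843e-01  9.08107555e-02] F [-0.1  0.6 -0.3] w 0.0257
wrist tall 21853 [40.2 44.5 54. ] ((-134.29466247558594, 0.10936737060546875), (113.05364990234375, 62.29194641113281), 0.01939752697944641)
wrist plate 9851 z [43.2 44.3 45.4] ((-132.38882446289062, 0.755035400390625), (52.31159210205078, 109.1912841796875), 89.84977722167969)
wrist grip 2409 z [62.  66.  67.2] ((-168.73861694335938, 0.8836021423339844), (26.90774917602539, 25.025522232055664), 89.76969146728516)
scene tall 721 [38.4 45.  54.8] ((-62.454689025878906, -0.33837890625), (247.85150146484375, 67.07084655761719), 0.09431007504463196)
scene plate 163 z [41.  44.4 48.4] ((-118.95741271972656, -3.18670654296875), (48.55931091308594, 127.06884765625), 82.57156372070312)
scene grip 69 z [53.4 62.9 68.6] ((-161.93504333496094, 1.8397216796875), (23.381223678588867, 26.3305721282959), 9.542301177978516)
```

{"api": "jog_arm", "payload": {
  "deltas": [
    {"delta_rot":[0,0,0],"delta_pos":[0,0,-0.06],"jaw":1},
    {"delta_rot":[0,0,0],"delta_pos":[0,0,-0.12],"jaw":1},
    {"delta_rot":[0,0,0],"delta_pos":[0,0,-0.16],"jaw":1},
    {"delta_rot":[0,0,0],"delta_pos":[0,0,-0.172],"jaw":1},
    {"delta_rot":[0,0,0],"delta_pos":[0,0,-0.172],"jaw":1},
    {"delta_rot":[0,0,0],"delta_pos":[0.003,0.012,-0.172],"jaw":1},
    {"delta_rot":[0,0,0],"delta_pos":[0.006,0.024,-0.172],"jaw":1},
    {"delta_rot":[0,0,0],"delta_pos":[0.011,0.048,-0.172],"jaw":1},
    {"delta_rot":[0,0,0],"delta_pos":[0.017,0.072,-0.172],"jaw":1},
    {"delta_rot":[0,0,0],"delta_pos":[0.022,0.096,-0.172],"jaw":1}
  ]
}}

```text
time_s: 8.48
ee_pos: [0.5337, -0.0942, 0.0229]
ee_rot: [2.457, 1.956, 0.002]
contact_force: [0.1, -3.6, 2.8]
grip_width: 0.0003
grip_force: 1.8
```

{"api": "jog_arm", "payload": {
  "deltas": [
    {"delta_rot":[0,0,0],"delta_pos":[0.005,0.022,0],"jaw":1},
    {"delta_rot":[0,0,0],"delta_pos":[0.01,0.044,0],"jaw":1},
    {"delta_rot":[0,0,0],"delta_pos":[0.015,0.066,0],"jaw":1},
    {"delta_rot":[0,0,0],"delta_pos":[0.02,0.088,0],"jaw":1},
    {"delta_rot":[0,0,0],"delta_pos":[0.025,0.11,0],"jaw":1},
    {"delta_rot":[0,0,0],"delta_pos":[0.03,0.132,0],"jaw":1},
    {"delta_rot":[0,0,0],"delta_pos":[0.035,0.154,0],"jaw":1},
    {"delta_rot":[0,0,0],"delta_pos":[0.04,0.176,0],"jaw":1},
    {"delta_rot":[0,0,0],"delta_pos":[0.0435,0.19,0],"jaw":1},
    {"delta_rot":[0,0,0],"delta_pos":[0.0435,0.19,0],"jaw":1}
  ]
}}

```text
time_s: 9.32
ee_pos: [0.5504, -0.0166, 0.0217]
ee_rot: [-2.455, -1.959, -0.0]
contact_force: [-0.2, 1.3, -0.4]
grip_width: 0.0001
grip_force: 0.0
```

```bash
python3 look.py wrist
```

```text
t 9.3167 tcp [ 0.5504 -0.0166  0.0217] nest [-8.89149413e+01  5.72251444e-02  2.16691356e-02] F [-0.2  1.3 -0.4] w 0.0001
wrist tall 43119 [39.  42.5 52.2] ((-30.235008239746094, -1.010040283203125), (106.95803833007812, 66.12140655517578), 0.1438004970550537)
wrist plate 21001 z [40.6 42.5 44.2] ((-48.17285919189453, 0.14633560180664062), (142.82781982421875, 68.0245361328125), 0.1438005119562149)
wrist grip 6055 z [58.6 65.3 66.5] ((-69.87476348876953, -0.7363739013671875), (56.177276611328125, 74.9562759399414), 0.18560431897640228)
```

{"api": "jog_arm", "payload": {
  "deltas": [
    {"delta_rot":[0,0,0],"delta_pos":[0.0011,0.0049,0],"jaw":1},
    {"delta_rot":[0,0,0],"delta_pos":[0.0022,0.0098,0],"jaw":1},
    {"delta_rot":[0,0,0],"delta_pos":[0.0033,0.0147,0],"jaw":1},
    {"delta_rot":[0,0,0],"delta_pos":[0.0033,0.0147,0],"jaw":1}
  ]
}}

```text
time_s: 9.7
ee_pos: [0.5514, -0.0132, 0.022]
ee_rot: [2.458, 1.956, -0.0]
contact_force: [-1.2, -1.6, 0.0]
grip_width: 0.0001
grip_force: 0.5
```

```bash
python3 look.py wrist; ls pics
```

```text
t 9.7 tcp [ 0.5514 -0.0132  0.022 ] nest [-8.54147850e+01 -2.14677842e-01  2.19559401e-02] F [-1.2 -1.6  0. ] w 0.0001
wrist tall 43130 [39.1 42.4 52.3] ((-26.714025497436523, -0.49102783203125), (66.06242370605469, 107.01033020019531), 89.59403991699219)
wrist plate 20952 z [40.5 42.4 44.2] ((-44.474525451660156, -0.4818611145019531), (67.95289611816406, 142.62469482421875), 89.71727752685547)
wrist grip 5999 z [58.5 65.2 66.4] ((-66.55988311767578, -0.9515266418457031), (72.55850219726562, 55.28133010864258), 89.76055908203125)
c0.png
s1.png
scene0.png
scene_7.65.png
side0.png
w1.png
w2.png
w3.png
wrist_7.60.png
wrist_9.37.png
wrist_9.75.png
```

{"api": "jog_arm", "payload": {
  "deltas": [
    {"delta_rot":[0,0,0],"delta_pos":[0.0006,0.0025,0],"jaw":1},
    {"delta_rot":[0,0,0],"delta_pos":[0.0011,0.0049,0],"jaw":1},
    {"delta_rot":[0,0,0],"delta_pos":[0.0017,0.0074,0],"jaw":1},
    {"delta_rot":[0,0,0],"delta_pos":[0.0022,0.0098,0],"jaw":1},
    {"delta_rot":[0,0,0],"delta_pos":[0.0022,0.0098,0],"jaw":1}
  ]
}}

```text
time_s: 10.17
ee_pos: [0.5524, -0.0088, 0.0219]
ee_rot: [-2.457, -1.957, -0.0]
contact_force: [-0.6, -1.2, -1.0]
grip_width: -0.0005
grip_force: 0.5
```

```bash
python3 look.py wrist
```

```text
t 10.1667 tcp [ 0.5524 -0.0088  0.0219] nest [-8.08816275e+01 -1.16695183e-01  2.19080360e-02] F [-0.6 -1.2 -1. ] w -0.0005
wrist tall 40537 [38.1 39.6 52.5] ((-21.759323120117188, 0.7285423278808594), (65.90974426269531, 107.78421783447266), 88.09080505371094)
wrist plate 20203 z [38.2 39.3 40.4] ((-39.89738464355469, 0.6688156127929688), (143.30860900878906, 67.6614761352539), 0.6581171751022339)
wrist grip 5364 z [56.9 60.9 62.1] ((-62.76753234863281, -0.9192466735839844), (74.13398742675781, 54.06609344482422), 89.85749816894531)
```

{"api": "jog_arm", "payload": {
  "deltas": [
    {"delta_rot":[0,0,0],"delta_pos":[-0.005,-0.025,0],"jaw":1},
    {"delta_rot":[0,0,0],"delta_pos":[-0.011,-0.049,0],"jaw":1},
    {"delta_rot":[0,0,0],"delta_pos":[-0.011,-0.049,0.06],"jaw":1},
    {"delta_rot":[0,0,0],"delta_pos":[-0.011,-0.049,0.14],"jaw":0.5},
    {"delta_rot":[0,0,0],"delta_pos":[-0.011,-0.049,0.2],"jaw":0.4},
    {"delta_rot":[0,0,0],"delta_pos":[-0.011,-0.049,0.2],"jaw":0.4},
    {"delta_rot":[0,0,0],"delta_pos":[-0.011,-0.049,0.2],"jaw":0.4}
  ]
}}

```text
time_s: 10.8
ee_pos: [0.5487, -0.0298, 0.1034]
ee_rot: [2.458, 1.954, 0.005]
contact_force: [0.1, 0.0, 0.4]
grip_width: 0.0483
grip_force: 0.0
```

```bash
python3 look.py wrist
```

```text
t 10.8 tcp [ 0.5487 -0.0298  0.1034] nest [-102.20173141   -1.28402479    0.10336139] F [0.1 0.  0.4] w 0.0483
wrist tall 16285 [38.1 39.6 49.2] ((-18.509563446044922, -0.7596397399902344), (66.04138946533203, 103.64140319824219), 89.75519561767578)
wrist plate 8308 z [38.1 39.3 40.4] ((-16.50809097290039, 1.8139381408691406), (52.40595626831055, 100.16120147705078), 89.656005859375)
wrist grip 2089 z [58.7 61.  62.2] ((-48.99451446533203, 1.83306884765625), (26.85124969482422, 25.65981101989746), 89.9228515625)
```

{"api": "jog_arm", "payload": {
  "deltas": [
    {"delta_rot":[0,0,0],"delta_pos":[0.013,0.064,0],"jaw":0.4},
    {"delta_rot":[0,0,0],"delta_pos":[0.027,0.1285,0],"jaw":0.4},
    {"delta_rot":[0,0,0],"delta_pos":[0.027,0.1285,0],"jaw":0.4},
    {"delta_rot":[0,0,0],"delta_pos":[0.027,0.1285,-0.07],"jaw":0.4},
    {"delta_rot":[0,0,0],"delta_pos":[0.027,0.1285,-0.12],"jaw":0.4},
    {"delta_rot":[0,0,0],"delta_pos":[0.027,0.1285,-0.147],"jaw":0.4},
    {"delta_rot":[0,0,0],"delta_pos":[0.027,0.1285,-0.147],"jaw":0.4},
    {"delta_rot":[0,0,0],"delta_pos":[0.027,0.1285,-0.147],"jaw":0.4}
  ]
}}

```text
time_s: 11.52
ee_pos: [0.558, 0.022, 0.0426]
ee_rot: [-2.458, -1.955, 0.003]
contact_force: [-0.7, 0.5, 1.1]
grip_width: 0.051
grip_force: 0.0
```

{"api": "jog_arm", "payload": {
  "deltas": [
    {"delta_rot":[0,0,0],"delta_pos":[0,0,0],"jaw":0.55},
    {"delta_rot":[0,0,0],"delta_pos":[0,0,0],"jaw":0.65},
    {"delta_rot":[0,0,0],"delta_pos":[0,0,0],"jaw":0.75},
    {"delta_rot":[0,0,0],"delta_pos":[0,0,0],"jaw":0.85},
    {"delta_rot":[0,0,0],"delta_pos":[0,0,0],"jaw":0.85},
    {"delta_rot":[0,0,0],"delta_pos":[0,0,0],"jaw":0.85}
  ],
  "force": 30
}}

```text
time_s: 12.02
ee_pos: [0.5596, 0.0225, 0.0444]
ee_rot: [2.457, 1.956, 0.003]
contact_force: [-1.7, -0.8, 7.0]
grip_width: 0.0255
grip_force: 29.8
```

```bash
python3 look.py wrist
```

```text
t 12.0167 tcp [0.5596 0.0225 0.0444] nest [-4.87561469e+01 -1.42333662e-01  4.43693849e-02] F [-1.7 -0.8  7. ] w 0.0255
wrist tall 36995 [38.1 39.7 52.5] ((6.076900482177734, 0.33223724365234375), (65.91927337646484, 127.76114654541016), 88.78280639648438)
wrist plate 16833 z [38.2 39.3 40.5] ((7.919223785400391, 0.7105522155761719), (114.20475769042969, 52.533447265625), 0.9807978868484497)
wrist grip 3179 z [55.  60.9 62. ] ((-47.76972961425781, -1.0450153350830078), (25.62303924560547, 45.1158447265625), 2.098982810974121)
```

{"api": "jog_arm", "payload": {
  "deltas": [
    {"delta_rot":[-0.0022,0.0005,0],"delta_pos":[0.0001,0.0004,0.004],"jaw":0.85},
    {"delta_rot":[-0.0043,0.001,0],"delta_pos":[0.0002,0.0008,0.008],"jaw":0.85},
    {"delta_rot":[-0.0065,0.0015,0],"delta_pos":[0.0003,0.0012,0.012],"jaw":0.85},
    {"delta_rot":[-0.0087,0.002,0],"delta_pos":[0.0004,0.0017,0.016],"jaw":0.85},
    {"delta_rot":[-0.0087,0.002,0],"delta_pos":[0.0004,0.0017,0.016],"jaw":0.85},
    {"delta_rot":[-0.0087,0.002,0],"delta_pos":[0.0004,0.0017,0.016],"jaw":0.85}
  ],
  "force": 40
}}

```text
time_s: 12.57
ee_pos: [0.5592, 0.0241, 0.0496]
ee_rot: [2.429, 1.936, -0.068]
contact_force: [1.2, 1.3, 2.5]
grip_width: 0.025
grip_force: 39.6
```

```bash
cat >> look.py <<'E'
    if n=='wrist':
        k=k.reshape(420,560)&(G[...,2]<52)&(G[...,0]>-60)
        b=G[k]; 
        for x0 in range(-50,70,12):
            c=b[abs(b[:,0]-x0)<5]
            if len(c)>20: print('  lid z at x',x0,np.median(c[:,2]).round(1),end=';')
        hs=hs.reshape(420,560,3); wl=(hs[...,1]<50)&(hs[...,2]>90)&(abs(G[...,1])<33)&(G[...,2]>44)&(G[...,2]<56)&(G[...,0]<75)
        b=G[wl]
        for x0 in range(0,70,15):
            c=b[abs(b[:,0]-x0)<6]
            if len(c)>20: print('  rail z at x',x0,np.median(c[:,2]).round(1),end=';')
        print()
E
python3 look.py wrist
```

```text
t 12.5667 tcp [0.5592 0.0241 0.0496] nest [-47.28673207   0.5928183    0.04963305] F [1.2 1.3 2.5] w 0.025
wrist tall 37240 [38.4 42.1 50. ] ((7.2981109619140625, -0.9175605773925781), (123.95740509033203, 66.32913208007812), 0.1276879906654358)
wrist plate 16529 z [38.7 41.7 44.2] ((9.142127990722656, 1.2375335693359375), (114.0426025390625, 52.75811767578125), 0.6387730240821838)
wrist grip 3406 z [55.3 65.9 67.1] ((-45.81563186645508, 0.3704490661621094), (25.409530639648438, 47.01936721801758), 1.4179956912994385)
  lid z at x -50 44.1;  lid z at x -38 44.0;  lid z at x -26 43.4;  lid z at x -14 42.8;  lid z at x -2 42.3;  lid z at x 10 41.7;  lid z at x 22 41.1;  lid z at x 34 40.6;  lid z at x 46 40.1;  lid z at x 58 39.5;  rail z at x 0 48.4;  rail z at x 15 48.1;  rail z at x 30 47.5;  rail z at x 45 46.8;  rail z at x 60 46.2;
```

{"api": "jog_arm", "payload": {
  "deltas": [
    {"delta_rot":[0,0,0],"delta_pos":[0,0,0.003],"jaw":0.85},
    {"delta_rot":[0,0,0],"delta_pos":[0,0,0.003],"jaw":0.85},
    {"delta_rot":[0,0,0],"delta_pos":[-0.0014,-0.006,0.003],"jaw":0.85},
    {"delta_rot":[0,0,0],"delta_pos":[-0.0028,-0.0122,0.003],"jaw":0.85},
    {"delta_rot":[0,0,0],"delta_pos":[-0.0056,-0.0244,0.003],"jaw":0.85},
    {"delta_rot":[0,0,0],"delta_pos":[-0.0084,-0.0366,0.003],"jaw":0.85},
    {"delta_rot":[0,0,0],"delta_pos":[-0.0112,-0.0488,0.004],"jaw":0.85},
    {"delta_rot":[0,0,0],"delta_pos":[-0.014,-0.061,0.005],"jaw":0.85},
    {"delta_rot":[0,0,0],"delta_pos":[-0.0168,-0.0732,0.006],"jaw":0.85},
    {"delta_rot":[0,0,0],"delta_pos":[-0.0168,-0.0732,0.006],"jaw":0.85}
  ]
}}

```text
time_s: 13.45
ee_pos: [0.5518, -0.0077, 0.0521]
ee_rot: [2.432, 1.932, -0.069]
contact_force: [0.0, -0.4, -0.2]
grip_width: 0.025
grip_force: 39.4
```

```bash
python3 look.py wrist; ls -t pics | head -1
```

```text
t 13.45 tcp [ 0.5518 -0.0077  0.0521] nest [-7.99619207e+01  6.79204410e-01  5.21330671e-02] F [ 0.  -0.4 -0.2] w 0.025
wrist tall 34034 [39.4 43.4 49.7] ((-21.481529235839844, 1.3076744079589844), (66.38815307617188, 118.79939270019531), 87.67591857910156)
wrist plate 17687 z [39.8 43.4 46.4] ((-31.090164184570312, 1.4089508056640625), (143.46441650390625, 58.69823455810547), 4.873837947845459)
wrist grip 3507 z [55.6 68.3 69.7] ((-78.2821044921875, 0.3502464294433594), (25.42215347290039, 46.66012954711914), 2.9905879497528076)
  lid z at x -50 45.1;  lid z at x -38 44.5;  lid z at x -26 43.7;  lid z at x -14 43.1;  lid z at x -2 42.3;  lid z at x 10 41.6;  lid z at x 22 40.9;  lid z at x 34 40.2;  rail z at x 0 48.4;  rail z at x 15 48.1;  rail z at x 30 47.4;
wrist_13.50.png
```

{"api": "jog_arm", "payload": {
  "deltas": [
    {"delta_rot":[0,0,0],"delta_pos":[-0.0056,-0.0244,0.001],"jaw":0.85},
    {"delta_rot":[0,0,0],"delta_pos":[-0.0112,-0.0488,0.003],"jaw":0.85},
    {"delta_rot":[0,0,0],"delta_pos":[-0.0168,-0.0732,0.005],"jaw":0.85},
    {"delta_rot":[0,0,0],"delta_pos":[-0.0224,-0.0976,0.007],"jaw":0.85},
    {"delta_rot":[0,0,0],"delta_pos":[-0.028,-0.122,0.01],"jaw":0.85},
    {"delta_rot":[0,0,0],"delta_pos":[-0.0336,-0.1464,0.015],"jaw":0.85},
    {"delta_rot":[0,0,0],"delta_pos":[-0.042,-0.183,0.025],"jaw":0.85},
    {"delta_rot":[0,0,0],"delta_pos":[-0.048,-0.21,0.06],"jaw":0.85},
    {"delta_rot":[0,0,0],"delta_pos":[-0.048,-0.21,0.12],"jaw":0.85},
    {"delta_rot":[0,0,0],"delta_pos":[-0.048,-0.21,0.16],"jaw":0.85}
  ]
}}

```text
time_s: 14.33
ee_pos: [0.5327, -0.0926, 0.1185]
ee_rot: [2.433, 1.929, -0.067]
contact_force: [0.9, -0.5, -0.3]
grip_width: 0.0253
grip_force: 39.4
```

{"api": "jog_arm", "payload": {
  "deltas": [
    {"delta_rot":[0.0087,-0.002,0],"delta_pos":[0,0,0],"jaw":0.85},
    {"delta_rot":[0.0087,-0.002,0],"delta_pos":[0,0,0],"jaw":0.85},
    {"delta_rot":[0.0087,-0.002,0],"delta_pos":[0,0,0],"jaw":0.85}
  ]
}}

```text
time_s: 14.58
ee_pos: [0.5327, -0.0917, 0.1169]
ee_rot: [2.46, 1.952, 0.001]
contact_force: [0.3, 0.1, -0.6]
grip_width: 0.0253
grip_force: 39.4
```

```bash
python3 look.py; python3 - <<'E'
from h import *
s=read_state(); print(R.from_rotvec(s['ee_rot']).as_matrix().round(4),s['joint_pos'].round(2))
m,im,d=cam('wrist'); cv2.imwrite('pics/w9.png',im[...,::-1]); W=cloud(m,d); G=nest(W)
hs=cv2.cvtColor(im,cv2.COLOR_RGB2HSV).astype(int)
k=(hs[...,0]>100)&(hs[...,0]<130)&(hs[...,1]>120)&(G[...,2]>70)&(G[...,2]<140)
a=G[k]; print(len(a)); 
A=np.c_[a[:,:2],np.ones(len(a))]
pl=a[:,2]<np.median(a[:,2])+6
c,*_=np.linalg.lstsq(A[pl],a[pl,2],rcond=None); print('plate fit',c, 'xext',np.percentile(a[pl,0],[.5,99.5]),'y',np.percentile(a[pl,1],[.5,99.5]))
L=G.reshape(-1,3)
# tray rails + floor
b=L[(L[:,2]>46)&(L[:,2]<51)&(abs(L[:,1])<34)&(abs(L[:,0])<76)]; print('rails',len(b),np.median(b[:,2]),cv2.minAreaRect(b[:,:2].astype(np.float32)))
E
```

```text
t 14.5833 tcp [ 0.5327 -0.0917  0.1169] nest [-1.66111207e+02  5.42904448e-01  1.16888862e-01] F [ 0.3  0.1 -0.6] w 0.0253
[[ 2.270e-01  9.739e-01  8.000e-04]
 [ 9.739e-01 -2.270e-01 -5.000e-04]
 [-3.000e-04  9.000e-04 -1.000e+00]] [-0.65  0.42  0.96  1.79 -0.38  1.13  0.21]
21764
plate fit [-2.92764424e-03 -1.46578488e-04  1.11286580e+02] xext [-162.91505806  -52.90227416] y [-24.82507067  26.89559931]
rails 0 nan ((0.0, 0.0), (0.0, 0.0), 0.0)
  return _methods._mean(a, axis=axis, dtype=dtype,
  ret = ret.dtype.type(ret / rcount)
```

View pics/w9.png

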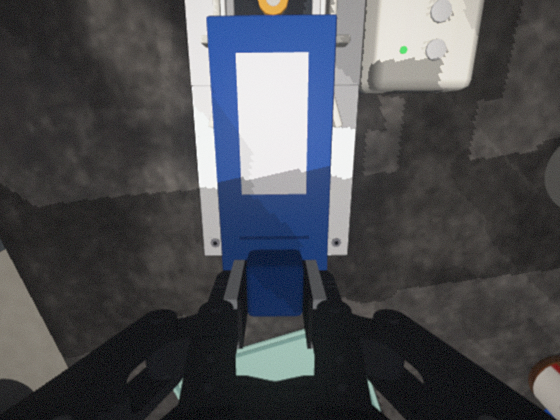

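The wrist view shows the lid held level, with its plate at columns 208–335 and grip at (275,285). It's clear of the tray, and a vial is visible at (273,3). Next I carry it over the pad.

{"api": "jog_arm", "payload": {
  "deltas": [
    {"delta_rot":[0,0,0],"delta_pos":[-0.01,-0.06,0],"jaw":0.85},
    {"delta_rot":[0,0,0],"delta_pos":[-0.025,-0.14,0],"jaw":0.85},
    {"delta_rot":[0,0,0],"delta_pos":[-0.042,-0.23,0],"jaw":0.85},
    {"delta_rot":[0,0,0],"delta_pos":[-0.058,-0.32,0],"jaw":0.85},
    {"delta_rot":[0,0,0],"delta_pos":[-0.075,-0.41,0],"jaw":0.85},
    {"delta_rot":[0,0,0],"delta_pos":[-0.091,-0.5,0],"jaw":0.85},
    {"delta_rot":[0,0,0],"delta_pos":[-0.107,-0.59,0],"jaw":0.85},
    {"delta_rot":[0,0,0],"delta_pos":[-0.12,-0.66,0],"jaw":0.85},
    {"delta_rot":[0,0,0],"delta_pos":[-0.124,-0.681,0],"jaw":0.85},
    {"delta_rot":[0,0,0],"delta_pos":[-0.124,-0.681,0],"jaw":0.85}
  ]
}}

```text
time_s: 15.47
ee_pos: [0.4812, -0.3653, 0.1155]
ee_rot: [-2.462, -1.951, 0.005]
contact_force: [-0.8, -0.3, -0.8]
grip_width: 0.0247
grip_force: 39.4
```

{"api": "jog_arm", "payload": {
  "deltas": [
    {"delta_rot":[0,0,0],"delta_pos":[0,0,-0.06],"jaw":0.85},
    {"delta_rot":[0,0,0],"delta_pos":[0,0,-0.12],"jaw":0.85},
    {"delta_rot":[0,0,0],"delta_pos":[0,0,-0.18],"jaw":0.85},
    {"delta_rot":[0,0,0],"delta_pos":[0,0,-0.22],"jaw":0.85},
    {"delta_rot":[0,0,0],"delta_pos":[0,0,-0.245],"jaw":0.85},
    {"delta_rot":[0,0,0],"delta_pos":[0,0,-0.256],"jaw":0.85},
    {"delta_rot":[0,0,0],"delta_pos":[0,0,-0.256],"jaw":0.85},
    {"delta_rot":[0,0,0],"delta_pos":[0,0,-0.256],"jaw":0.85}
  ]
}}

```text
time_s: 16.13
ee_pos: [0.4842, -0.3616, 0.014]
ee_rot: [2.456, 1.958, 0.0]
contact_force: [-0.2, 0.1, -0.5]
grip_width: 0.0251
grip_force: 39.5
```

Now I lower the last bit, release and rise.

{"api": "jog_arm", "payload": {
  "deltas": [
    {"delta_rot":[0,0,0],"delta_pos":[0,0,-0.002],"jaw":0.85},
    {"delta_rot":[0,0,0],"delta_pos":[0,0,-0.004],"jaw":0.85},
    {"delta_rot":[0,0,0],"delta_pos":[0,0,-0.004],"jaw":0.85}
  ]
}}

```text
time_s: 16.38
ee_pos: [0.4839, -0.3622, 0.0125]
ee_rot: [2.457, 1.957, 0.001]
contact_force: [1.5, 0.6, 1.7]
grip_width: 0.0249
grip_force: 39.7
```

{"api": "jog_arm", "payload": {
  "deltas": [
    {"delta_rot":[0,0,0],"delta_pos":[0,0,0],"jaw":0.6},
    {"delta_rot":[0,0,0],"delta_pos":[0,0,0],"jaw":0.4},
    {"delta_rot":[0,0,0],"delta_pos":[0,0,0],"jaw":0.3},
    {"delta_rot":[0,0,0],"delta_pos":[0,0,0],"jaw":0.3},
    {"delta_rot":[0,0,0],"delta_pos":[0,0,0.05],"jaw":0.3},
    {"delta_rot":[0,0,0],"delta_pos":[0,0,0.14],"jaw":0.3},
    {"delta_rot":[0,0,0],"delta_pos":[0,0,0.23],"jaw":0.3},
    {"delta_rot":[0,0,0],"delta_pos":[0,0.09,0.32],"jaw":0.3},
    {"delta_rot":[0,0,0],"delta_pos":[0,0.17,0.4],"jaw":0.3},
    {"delta_rot":[0,0,0],"delta_pos":[0,0.25,0.48],"jaw":0.3}
  ]
}}

```text
time_s: 17.22
ee_pos: [0.4826, -0.2736, 0.1935]
ee_rot: [-2.46, -1.954, 0.0]
contact_force: [2.1, 0.3, 0.5]
grip_width: 0.06
grip_force: 0.0
```

```bash
python3 - <<'E'
from h import *
rep()
m,im,d=cam('wrist'); cv2.imwrite('pics/w10.png',im[...,::-1]); W=cloud(m,d)
hs=cv2.cvtColor(im,cv2.COLOR_RGB2HSV).astype(int)
k=(hs[...,0]>100)&(hs[...,0]<130)&(hs[...,1]>120)&(W[...,1]<-.2)
a=W[k&(W[...,2]<.02)]; g=W[k&(W[...,2]>.022)&(W[...,2]<.05)]
c,*_=np.linalg.lstsq(np.c_[a[:,:2]-a[:,:2].mean(0),np.ones(len(a))],a[:,2],rcond=None); print('plate',len(a),c,cv2.minAreaRect((a[:,:2]*1000).astype(np.float32)))
print('grip',g.mean(0),np.percentile(g[:,2],95))
p=W[(hs[...,0]>70)&(hs[...,0]<100)&(hs[...,1]>20)&(hs[...,1]<130)&(abs(W[...,2]-.003)<.005)&(W[...,1]<-.15)]
print('pad z',np.median(p[:,2]),cv2.minAreaRect((p[:,:2]*1000).astype(np.float32)))
m,im,d=cam('scene'); L=nest(cloud(m,d)).reshape(-1,3)
b=L[(L[:,2]>43)&(L[:,2]<53)&(abs(L[:,1])<34)&(abs(L[:,0])<80)]; print('rails',len(b),np.median(b[:,2]))
cv2.imwrite('pics/s10.png',cv2.resize(im[150:310,150:400,::-1],None,fx=3,fy=3))
E
```

```text
t 17.2167 tcp [ 0.4826 -0.2736  0.1935] nest [-3.54628559e+02  8.71566526e+00  1.93493298e-01] F [2.1 0.3 0.5] w 0.06
plate 4259 [ 0.01151222 -0.00571743  0.00808821] ((626.1384887695312, -346.296630859375), (131.0516815185547, 323.85247802734375), 76.81544494628906)
grip [ 0.63582605 -0.38175967  0.02560699] 0.02973467821169826
pad z 0.0032070473096201813 ((522.63134765625, -295.10614013671875), (276.3133239746094, 460.1731262207031), 88.28050231933594)
rails 143 46.69083358243387
```

View pics/w10.png

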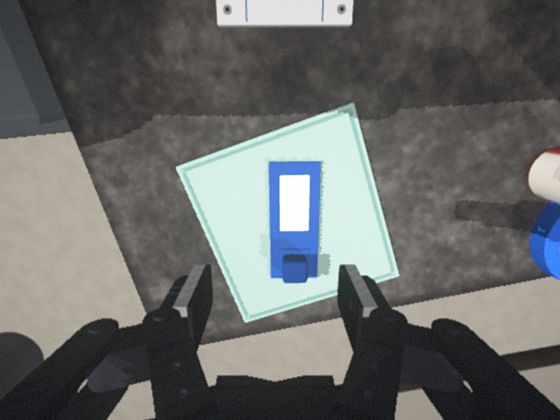

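The wrist view shows the lid lying flat, grip up, around (295,220), well inside the pad (outline 180–397 by 105–320). One last check of the tray in the nest.

{"api": "jog_arm", "payload": {
  "deltas": [
    {"delta_rot":[0,0,0],"delta_pos":[0.02,0.09,0.08],"jaw":0.3},
    {"delta_rot":[0,0,0],"delta_pos":[0.04,0.18,0.16],"jaw":0.3},
    {"delta_rot":[0,0,0],"delta_pos":[0.06,0.27,0.24],"jaw":0.3},
    {"delta_rot":[0,0,0],"delta_pos":[0.08,0.36,0.24],"jaw":0.3},
    {"delta_rot":[0,0,0],"delta_pos":[0.1,0.45,0.24],"jaw":0.3},
    {"delta_rot":[0,0,0],"delta_pos":[0.12,0.54,0.24],"jaw":0.3},
    {"delta_rot":[0,0,0],"delta_pos":[0.13,0.6,0.24],"jaw":0.3},
    {"delta_rot":[0,0,0],"delta_pos":[0.13,0.6,0.24],"jaw":0.3},
    {"delta_rot":[0,0,0],"delta_pos":[0.13,0.6,0.24],"jaw":0.3}
  ]
}}

```text
time_s: 18.07
ee_pos: [0.5354, -0.0322, 0.2875]
ee_rot: [-2.454, -1.961, 0.002]
contact_force: [0.7, -1.1, 0.3]
grip_width: 0.0597
grip_force: 0.0
```

```bash
python3 - <<'E'
from h import *
rep()
m,im,d=cam('wrist'); cv2.imwrite('pics/w11.png',im[...,::-1]); W=cloud(m,d); L=nest(W)
a=L[(L[...,2]>38.7)&(L[...,2]<54)&(abs(L[...,1])<34)&(abs(L[...,0])<80)]
print('tray',len(a),cv2.minAreaRect(a[:,:2].astype(np.float32)))
for x0 in range(-65,70,15):
    for s in(-1,1):
        c=a[(abs(a[:,0]-x0)<6)&(a[:,1]*s>0)]; print(x0,s,len(c),np.median(c[:,2]).round(1) if len(c) else '',end='; ')
hs=cv2.cvtColor(im,cv2.COLOR_RGB2HSV).astype(int)
k=(hs[...,0]>100)&(hs[...,0]<130)&(hs[...,1]>120)&(np.hypot(W[...,0]-.494,W[...,1]+.318)<.1)
b=W[k&(W[...,2]<.014)]
if len(b): c,*_=np.linalg.lstsq(np.c_[b[:,:2]-b[:,:2].mean(0),np.ones(len(b))],b[:,2],rcond=None); print('\nlid',len(b),c)
E
```

```text
t 18.0667 tcp [ 0.5354 -0.0322  0.2875] nest [-107.47973161   11.14635121    0.28753548] F [ 0.7 -1.1  0.3] w 0.0597
tray 1728 ((0.0276336669921875, 0.8905029296875), (139.41323852539062, 62.056400299072266), 0.09339803457260132)
-65 -1 66 40.0; -65 1 70 39.7; -50 -1 33 40.9; -50 1 33 41.0; -35 -1 28 40.8; -35 1 33 40.8; -20 -1 34 41.1; -20 1 36 41.1; -5 -1 35 40.7; -5 1 33 40.9; 10 -1 86 48.4; 10 1 85 48.2; 25 -1 96 47.7; 25 1 85 47.7; 40 -1 86 47.0; 40 1 86 47.1; 55 -1 100 46.5; 55 1 87 46.5; 
lid 1283 [ 0.00241008 -0.00549305  0.00718022]
```

View pics/w11.png

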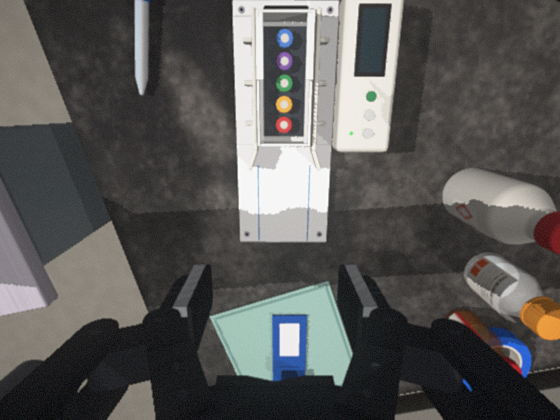

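The wrist view shows the open tray, five vials at columns 284–288, seated in the nest. It measures level, centred within 1 mm, with wall tops at 41 mm. The lid is flat on the pad at (290,345).

```bash
python3 -c "
from bench import *
print(hand_in())"
```

```text
the job is handed in; nothing more can be done
None
```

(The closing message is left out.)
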